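# Hang the sorting pans on the stand

## Task

Put the three handled sorting pans away on the hook of the blue stand, threading the hook through the eye at each handle's end: the largest pan first, then the middle one, then the smallest in front, each bowl hanging down and open towards the robot's side. Leave all three hanging there freely, well on the prong, and leave the other things on the bench where they are.

Things in the scene. Friction and masses are not known exactly. Their poses are not given: they have to be found in the camera images.
- large_eye (a point): centre of the large pan's hanging eye at the handle's end. Eye: ring of 8 mm rod, 24 mm inside, 40 mm outside, flat in x-y, centre 14 mm above the pan's underside. Axes: x along the handle from bowl to eye, y across it, z up out of the open side. Handle: straight, 14 mm wide (y), 10 to 18 mm above the underside, from 18 to 100 mm behind (-x) the eye's centre; only bench beneath
- large_bowl (a point): centre of the bowl of the large pan, a plain steel shallow round pan 120 mm across, 18 mm deep, lying open side up; the point is 9 mm above its underside and 160 mm behind (-x) the eye's centre; axes as its eye's. Pan mass 0.08 to 0.29 kg
- medium_eye (a point): centre of the medium pan's hanging eye at the handle's end. Eye: ring of 8 mm rod, 24 mm inside, 40 mm outside, flat in x-y, centre 14 mm above the pan's underside. Axes: x along the handle from bowl to eye, y across it, z up out of the open side. Handle: straight, 14 mm wide (y), 10 to 18 mm above the underside, from 18 to 100 mm behind (-x) the eye's centre; only bench beneath
- medium_bowl (a point): centre of the bowl of the medium pan, a plain steel shallow round pan 94 mm across, 18 mm deep, lying open side up; the point is 9 mm above its underside and 147 mm behind (-x) the eye's centre; axes as its eye's. Pan mass 0.08 to 0.29 kg
- small_eye (a point): centre of the small pan's hanging eye at the handle's end. Eye: ring of 8 mm rod, 24 mm inside, 40 mm outside, flat in x-y, centre 14 mm above the pan's underside. Axes: x along the handle from bowl to eye, y across it, z up out of the open side. Handle: straight, 14 mm wide (y), 10 to 18 mm above the underside, from 18 to 100 mm behind (-x) the eye's centre; only bench beneath
- small_bowl (a point): centre of the bowl of the small pan, a plain steel shallow round pan 68 mm across, 18 mm deep, lying open side up; the point is 9 mm above its underside and 134 mm behind (-x) the eye's centre; axes as its eye's. Pan mass 0.08 to 0.29 kg
- hook: the hook: straight round steel prong, 8 mm diameter, 75 mm long plus 4 mm round tip. Origin at its root on the stand's top bar, 254 mm above the bench; z along the prong to its tip, sloping 45 deg up towards the robot's side; y level, along the bar; x 45 deg up and away. A pan held with its x, y, z parallel to these faces the prong squarely
- stand: blue steel stand that holds the hook; does not move. Open frame 170 mm wide of 10 to 12 mm bars, leaning back 20 deg (+x); origin on the bench at its front foot, z up, hook's root at x 92, y 0, z 254 mm; cross bars 110 and 170 mm down the slope from the hook. A pan let go on the prong swings down about 25 deg to lean on them or on the pan before
- fitting: brass pipe fitting, 30 mm diameter, 38 mm tall, standing on the bench; origin under its centre (a bystander)
- tape: white roll of tape lying flat, 76 mm outside diameter, 25 mm tall; origin under its centre (a bystander)
- wrench: steel wrench lying on the bench, about 170 mm long along its x; origin under its middle (a bystander)
- reel: small blue reel of black tubing lying flat, 110 mm diameter, 50 mm tall; origin under its centre (a bystander)
- screwdriver: screwdriver lying on the bench, about 200 mm long along its x; origin under its middle (a bystander)
Things that resemble listed ones, but are neither listed nor needed, are in the scene too. Leave any pink look-alike of the part that bears small_eye alone.

How it is judged:
By the outcome, as a careful person would: the job done as asked, in the order asked, and still so for the second after the job is handed in, with the robot touching nothing.
It also fails if it takes over 72 s, if anything falls off the work surface, if the arm or the gripper's body presses on something with over 40 N, if the wrist force passes 120 N, or if a joint passes its speed limit or range.

## Robot

A 7-joint arm with a two-finger parallel gripper is mounted at the origin on the work surface. World frame = base frame: x ahead of the robot, y to its left, z up, the work surface at z = 0. Lengths are in m, angles in rad, forces in N, time in s.
With the tool pointing down it reaches from about 0.425 to 0.875 m from the base axis. Payload 8.4 kg.
Tool frame: the origin (TCP) lies at the very end of the fingers, on their centre line; the grasp point (between the pads) lies 19 mm behind it; z points along the fingers, y is the line along which they close (so a half turn about z gives the same grasp; the last joint's range is limited). The gripper opens to 87 mm and grips with 3 to 60 N. Pads are 19 mm wide; open, the fingers measure 117 mm over their backs; the gripper's body (75 mm by 190 mm) begins 51 mm behind the grasp point.
Start: joints at [-1.252, 0.333, 0.04, 1.465, -0.013, 1.343, -0.059], TCP at [0.264, 0.594, 0.223] pointing down, gripper open.
Joint ranges: [-2.58, 2.58], [-0.38, 2.09], [-1.3, 1.39], [0.25, 2.4], [-1.5, 4.64], [0.08, 2.09], [-2.65, 2.65]. Speed limits (rad/s): [2.22, 2.22, 2.79, 2.79, 3.14, 3.14, 3.14].

## Interface

Orientations are given as a 3x3 rotation matrix whose columns are the frame's x, y, z axes.
In Python, from workcell import state, grab_frame, job_done, search_frame gives the robot as it stands.
- The arm moves only by the shell command python3 -m handwheel 'ROWS' [FORCE]. ROWS is JSON, a list of rows, each a list of 7 numbers: the shift along the tool's x, y, z in cm, then the turn, a rotation vector about the tool's x, y, z in degrees, then the finger opening in cm, from 0 to 8.7. In form: [[tx, ty, tz, ax, ay, az, fingers], ...]. A call has 1 to 10 rows; each row shifts and turns the commanded pose from where the row before left it, along the tool's axes as they then stand; what a row does not reach is not made up. A row lasts 1/10 s, in which the tool goes at most 50 mm and 8.59 degrees, less where a joint would pass 70% of its speed; a pose out of reach is approached as far as the arm can. A call is refused whole if a number of a shift passes 5 or a number of a turn 8.59, either way. A call with a gripper value outside its range is refused whole. The fingers move at their own pace and stop on an object; FORCE is the grip in N (left out, the last holds). Time passes only in rows, so rows that do not move let the fingers close. It gives the time, the measured TCP pose, the force, the opening and the grip force at its end, in the units of the state.
- state(): the state, without advancing time (a new reading comes with each control period).
- grab_frame(name): name is "scene" or "top" or "wrist"; returns a dict with "image" (420x560x3 uint8, red, green, blue), "range_z" (420x560 float32, m along the optical axis (not along the pixel's ray), 0 where there is no reading), "fx", "fy", "cx", "cy" (pixels), "dist_coeffs" ([k1, k2, p1, p2, k3] as OpenCV has them; the pictures are not rectified), "R" (3x3) and "t" (3): a world point X has camera coordinates R X + t; the wrist camera has in their place "T_tool_cam" (4x4, takes a point from camera to tool coordinates, whose origin is the TCP and whose axes are the flange's). Camera axes: x right, y down, z forward; pixel columns grow to the right and rows downward; lengths in m; the calibration is good to about 2 mm. A picture is of the moment at which its call begins: read the wrist's pose just before it.
- job_done(): hands the job in; it is judged then, once.
Trained networks look in the newest picture that a camera, given by its name, has taken for a name from the list of things; names that differ only in an ending like _2 or _b are one class to them, and where a whole thing is asked for, a point or a joint stands for the part that bears it (a point fixed in the world has none). Each returns a list of dicts, best first, with "conf" (0 to 1); they miss things now and then, are a little off and sometimes report something else, mostly with a low value. They report only what shows in the picture. A call takes as long as a camera call. They do not tell look-alikes from the thing itself.
- search_frame(camera, target): "xy" ([column, row] in pixels, amid what is visible of it).
The state is a dict: "time": time; "joint_positions": joint angles; "joint_vel": joint speeds; "tau": joint torques, N m; "tool_pos": TCP position; "tcp_rot": TCP orientation; "force": force on the tool from outside, world axes, zero at the start; "wrist_torque": the same for the moment, N m; "opening": finger opening in m; "gripper_force": force on a finger pad.
Only numpy, scipy, OpenCV 4.12 (cv2) and the standard library are available. Lean on these libraries where they do the work, as an engineer would, in place of code of your own. Each camera call takes 0.05 s, during which the arm holds its last target. There are 200 camera calls.

## Working session

There is one attempt and no reset: what is moved stays moved. The work goes in short steps, Python scripts to look and compute and a shell command to move; the robot and the scene stay as the last step left them, time stands still between calls to the robot, and variables do not carry over. Pictures are saved under pics/ and viewed, at most 10 in all, crops included, and the job is handed in when it is done.

```bash
mkdir -p pics; ls; cat > h.py <<'E'
import numpy as np, cv2
from workcell import state, grab_frame, job_done, search_frame
def shot(n,png=None):
    s=state(); f=grab_frame(n)
    f['K']=np.array([[f['fx'],0,f['cx']],[0,f['fy'],f['cy']],[0,0,1]]); f['d']=np.array(f['dist_coeffs'])
    if n=='wrist':
        T=np.eye(4);T[:3,:3]=s['tcp_rot'];T[:3,3]=s['tool_pos'];f['Twc']=T@np.array(f['T_tool_cam'])
    else:
        R=np.array(f['R']);T=np.eye(4);T[:3,:3]=R.T;T[:3,3]=-R.T@np.array(f['t']);f['Twc']=T
    if png: cv2.imwrite(png,f['image'][:,:,::-1])
    return f
def pts(f,uv,z=None,plane=None):
    uv=np.array(uv,float).reshape(-1,2)
    n=cv2.undistortPoints(uv.reshape(-1,1,2),f['K'],f['d']).reshape(-1,2)
    r=np.c_[n,np.ones(len(n))]
    Rw,t=f['Twc'][:3,:3],f['Twc'][:3,3]
    w=r@Rw.T
    if plane is not None: k=(plane-t[2])/w[:,2]
    else: k=f['range_z'][uv[:,1].round().astype(int),uv[:,0].round().astype(int)] if z is None else z
    return t+w*np.reshape(k,(-1,1))
def cloud(f):
    h,w=f['range_z'].shape
    uv=np.stack(np.meshgrid(np.arange(w),np.arange(h)),-1).reshape(-1,2)
    return pts(f,uv).reshape(h,w,3)
E
python3 - <<'E'
from h import *
for n in ('scene','top'):
    f=shot(n,f'pics/{n}0.png')
    print(n,f['Twc'].round(3).tolist())
    for t in ['large_eye','medium_eye','small_eye','large_bowl','medium_bowl','small_bowl','hook','stand']:
        for r in search_frame(n,t)[:3]:
            print(n,t,round(r['conf'],2),np.round(r['xy']),pts(f,r['xy']).round(3))
E
```

```text
pics
scene [[-0.448, 0.54, -0.712, 1.256], [0.894, 0.285, -0.347, 0.39], [0.016, -0.792, -0.61, 0.852], [0.0, 0.0, 0.0, 1.0]]
scene large_eye 0.94 [274. 240.] [[ 0.433 -0.039  0.005]]
scene large_eye 0.6 [165. 167.] [[ 0.238 -0.652 -0.004]]
scene medium_eye 0.71 [406. 293.] [[0.45  0.387 0.002]]
scene medium_eye 0.18 [274. 237.] [[ 0.418 -0.047  0.005]]
scene small_eye 0.85 [409. 238.] [[0.23  0.347 0.014]]
scene small_eye 0.83 [319. 290.] [[0.566 0.171 0.016]]
scene large_bowl 0.97 [274. 239.] [[ 0.425 -0.043  0.002]]
scene medium_bowl 0.71 [406. 295.] [[0.462 0.389 0.004]]
scene small_bowl 0.96 [410. 240.] [[0.233 0.351 0.011]]
scene small_bowl 0.74 [318. 286.] [[0.554 0.164 0.017]]
scene hook 0.57 [164. 169.] [[ 0.25  -0.644 -0.002]]
scene stand 0.84 [166. 225.] [[ 0.537 -0.391  0.009]]
top [[-0.016, -0.976, 0.217, 0.187], [-1.0, 0.016, -0.004, -0.02], [0.001, -0.217, -0.976, 1.491], [0.0, 0.0, 0.0, 1.0]]
top large_eye 0.64 [278. 238.] [[ 0.426 -0.036  0.005]]
top large_eye 0.58 [275. 159.] [[ 0.704 -0.029  0.003]]
top medium_eye 0.91 [147. 231.] [[ 0.46   0.405 -0.   ]]
top small_eye 0.7 [214. 205.] [[0.544 0.18  0.004]]
top small_eye 0.65 [160. 299.] [[0.235 0.352 0.003]]
top large_bowl 0.61 [276. 239.] [[ 0.424 -0.029  0.005]]
top medium_bowl 0.87 [149. 233.] [[0.451 0.397 0.005]]
top small_bowl 0.84 [156. 296.] [[0.242 0.364 0.008]]
top small_bowl 0.62 [212. 209.] [[ 0.533  0.187 -0.002]]
top stand 0.71 [364. 182.] [[ 0.575 -0.303  0.153]]
```

View pics/scene0.png

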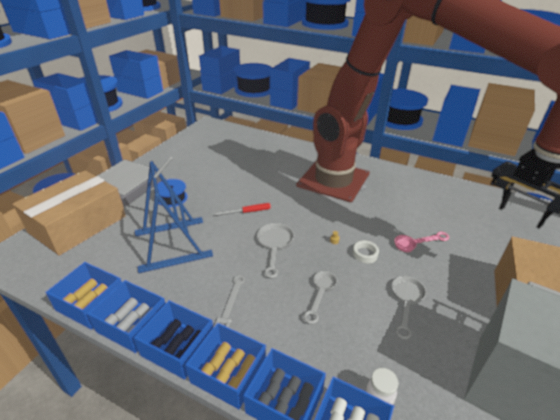

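View pics/top0.png

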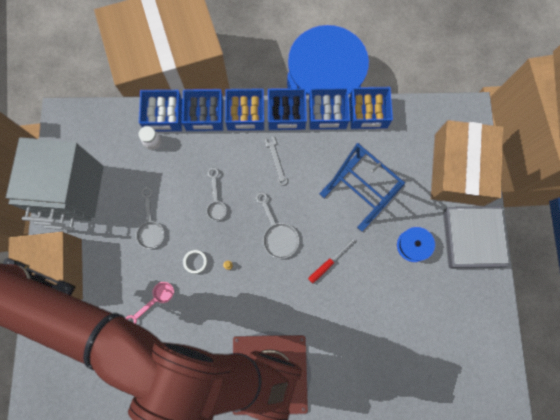

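The scene shows the large pan (bowl at 281,240 in top, eye at 262,197), the small pan (bowl 217,211, eye 214,173), the medium pan (bowl 151,235, eye about 147,190), the pink decoy (165,292) and the stand (around 365,185). Next I'll take a closer view of the stand and the pans' fine edges.

```bash
python3 - <<'E'
from h import *
a=cv2.imread('pics/scene0.png')[145:280,105:225]; b=cv2.imread('pics/top0.png')[135:270,300:430]
cv2.imwrite('pics/crop1.png',np.hstack([cv2.resize(a,(395,444),interpolation=2),cv2.resize(b,(400,444),interpolation=2)]))
for n in ('scene','top'):
    f=shot(n); P=cloud(f); im=f['image'].astype(int)
    m=(im[...,2]-im[...,0]>25)&(P[...,2]>0.03)&(abs(P[...,0]-.57)<.2)&(abs(P[...,1]+.33)<.17)&(f['range_z']>0)
    Q=P[m]; np.save(n+'_st.npy',Q); print(n,len(Q))
    print('top pts',Q[np.argsort(-Q[:,2])][:40:3].round(3).tolist())
    for z in np.arange(.04,.3,.04):
        q=Q[abs(Q[:,2]-z)<.02]
        if len(q): print(round(z,2),len(q),q[:,:2].min(0).round(3),q[:,:2].max(0).round(3))
E
```

```text
scene 1490
top pts [[0.593, -0.321, 0.274], [0.664, -0.269, 0.261], [0.544, -0.388, 0.261], [0.614, -0.316, 0.261], [0.654, -0.271, 0.261], [0.634, -0.294, 0.26], [0.638, -0.291, 0.26], [0.658, -0.271, 0.26], [0.556, -0.378, 0.26], [0.629, -0.296, 0.26], [0.651, -0.277, 0.26], [0.625, -0.299, 0.26], [0.571, -0.361, 0.259], [0.595, -0.339, 0.259]]
0.04 333 [ 0.371 -0.5  ] [ 0.711 -0.207]
0.08 224 [ 0.488 -0.428] [ 0.706 -0.215]
0.12 191 [ 0.498 -0.423] [ 0.697 -0.223]
0.16 285 [ 0.509 -0.415] [ 0.69  -0.234]
0.2 200 [ 0.52  -0.409] [ 0.683 -0.242]
0.24 233 [ 0.534 -0.398] [ 0.672 -0.254]
0.28 24 [ 0.544 -0.388] [ 0.665 -0.264]
top 1432
top pts [[0.596, -0.327, 0.266], [0.546, -0.383, 0.264], [0.564, -0.368, 0.263], [0.585, -0.341, 0.262], [0.656, -0.268, 0.262], [0.543, -0.383, 0.261], [0.66, -0.265, 0.261], [0.558, -0.371, 0.261], [0.623, -0.306, 0.261], [0.592, -0.336, 0.261], [0.654, -0.274, 0.26], [0.645, -0.276, 0.26], [0.568, -0.357, 0.26], [0.611, -0.315, 0.26]]
0.04 536 [ 0.37 -0.5 ] [ 0.696 -0.205]
0.08 189 [ 0.482 -0.352] [ 0.692 -0.215]
0.12 104 [ 0.495 -0.363] [ 0.683 -0.223]
0.16 246 [ 0.505 -0.375] [ 0.676 -0.231]
0.2 76 [ 0.516 -0.382] [ 0.666 -0.244]
0.24 245 [ 0.525 -0.393] [ 0.661 -0.254]
0.28 36 [ 0.538 -0.392] [ 0.66  -0.265]
```

View pics/crop1.png

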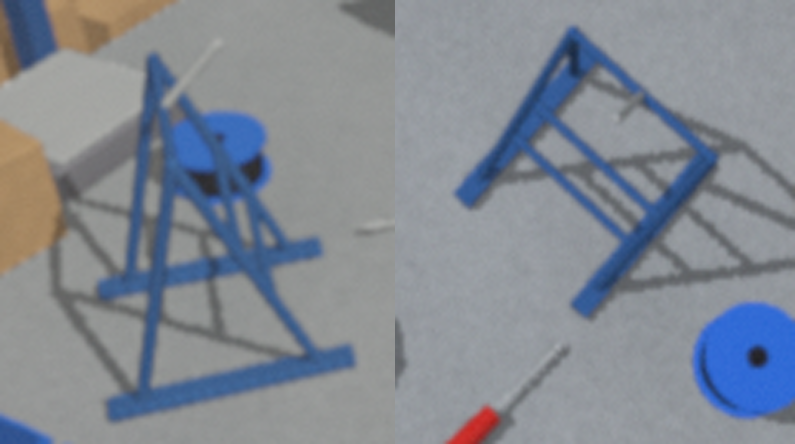

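The crop shows the top bar running from left-back to right and the prong at its middle (about 630,105 in the crop) pointing towards the robot. That puts the stand's yaw near -45°. Now I'll fit numbers to it.

```bash
cat >> h.py <<'E'
from scipy.spatial.transform import Rotation as Ro
from scipy.optimize import least_squares
def plan(p1,R1,n=None,smax=4,rmax=7,p0=None,R0=None):
    """equal rows (tool frame) from the present pose to p1,R1"""
    s=state(); p0=np.array(s['tool_pos']) if p0 is None else p0; R0=np.array(s['tcp_rot']) if R0 is None else R0
    w=Ro.from_matrix(R0.T@R1).as_rotvec(); d=np.linalg.norm(p1-p0)*100; a=np.degrees(np.linalg.norm(w))
    n=n or int(max(1,np.ceil(d/smax),np.ceil(a/rmax)))
    E=Ro.from_rotvec(w/n).as_matrix(); A=sum(np.linalg.matrix_power(E,k) for k in range(n))
    t=np.linalg.solve(A,R0.T@(p1-p0))*100
    print(n,'rows of',t.round(2).tolist()+np.degrees(w/n).round(2).tolist())
E
python3 - <<'E'
from h import *
s=state();print(s['time'],np.round(s['tcp_rot'],3).tolist())
f=shot('wrist');print(np.round(f['T_tool_cam'],3).tolist(),f['fx'],f['cx'],f['cy'])
for n in ('scene','top'):
    Q=np.load(n+'_st.npy'); q=Q[(Q[:,2]>.245)&(Q[:,2]<.27)]
    q=q[(q[:,0]>.5)&(q[:,0]<.7)]
    for _ in range(3):
        c=q.mean(0);d=np.linalg.svd(q-c)[2][0]; r=(q-c)-np.outer((q-c)@d,d); q=q[np.linalg.norm(r,axis=1)<.012]
    k=(q-c)@d; print(n,len(q),c.round(4),d.round(4),'ends',(c+d*np.percentile(k,1)).round(3),(c+d*np.percentile(k,99)).round(3))
    # prong : grey points ahead of bar
    f=shot(n);P=cloud(f);m=(P[...,2]>.268)&(np.hypot(P[...,0]-.58,P[...,1]+.305)<.06)
    print(P[m][::3].round(3).tolist())
    # pans: on-plane pixel fits
f=shot('top')
for nm,b,e in (('L',(281,240),(262,197)),('M',(151,235),(147,190)),('S',(217,211),(214,173))):
    B=pts(f,b,plane=.014)[0];E=pts(f,e,plane=.014)[0];print(nm,B.round(3),E.round(3),np.linalg.norm(B-E).round(3),np.degrees(np.arctan2(*(E-B)[[1,0]])).round(1))
E
```

```text
1.0 [[-0.914, 0.406, 0.0], [0.406, 0.914, 0.0], [0.0, 0.0, -1.0]]
[[-0.0, -0.962, -0.274, 0.075], [1.0, -0.001, 0.001, 0.001], [-0.001, -0.274, 0.962, -0.161], [0.0, 0.0, 0.0, 1.0]] 330.93207706915484 277.7453197000557 207.84561617217452
scene 147 [ 0.6149 -0.3148  0.2574] [ 0.6907  0.7227 -0.0244] ends [ 0.542 -0.391  0.26 ] [ 0.664 -0.263  0.256]
[[0.564, -0.295, 0.31], [0.566, -0.298, 0.307], [0.562, -0.291, 0.307], [0.569, -0.292, 0.307], [0.567, -0.294, 0.303], [0.574, -0.296, 0.302], [0.572, -0.306, 0.295], [0.57, -0.296, 0.297], [0.575, -0.3, 0.296], [0.578, -0.304, 0.293], [0.58, -0.311, 0.288], [0.579, -0.301, 0.291], [0.579, -0.305, 0.286], [0.582, -0.31, 0.284], [0.584, -0.316, 0.28], [0.582, -0.307, 0.281], [0.586, -0.312, 0.279], [0.59, -0.316, 0.276], [0.593, -0.321, 0.274], [0.589, -0.313, 0.274], [0.59, -0.317, 0.27]]
top 229 [ 0.5967 -0.3289  0.2568] [-0.6934 -0.7206 -0.0027] ends [ 0.659 -0.264  0.257] [ 0.537 -0.391  0.257]
[[0.592, -0.319, 0.271], [0.59, -0.32, 0.269], [0.583, -0.314, 0.279], [0.576, -0.303, 0.292], [0.577, -0.312, 0.288], [0.571, -0.301, 0.299], [0.565, -0.293, 0.308], [0.569, -0.304, 0.296], [0.562, -0.295, 0.311], [0.559, -0.292, 0.31]]
L [ 0.419 -0.044  0.014] [0.567 0.017 0.014] 0.16 22.6
M [0.442 0.387 0.014] [0.597 0.407 0.014] 0.156 7.4
S [0.52  0.169 0.014] [0.654 0.181 0.014] 0.134 5.0
```

```bash
cat >> h.py <<'E'
def down(yaw):  # tool down, tool x at yaw (deg)
    c,s=np.cos(np.radians(yaw)),np.sin(np.radians(yaw)); return np.array([[c,s,0],[s,-c,0],[0,0,-1.]])
YS=-43.8
ROOT=np.array([.600,-.327,.254])
def hookR(yaw=None):
    a=np.radians(YS if yaw is None else yaw);u=np.array([np.cos(a),np.sin(a),0]);k=np.sqrt(.5);Z=np.array([0,0,1.])
    x=k*u+k*Z; z=-k*u+k*Z; return np.c_[x,np.cross(z,x),z]
E
python3 - <<'E'
from h import *
plan(np.array([.4885,-.0157,.2]),down(22.6))
E
```

```text
20 rows of [-3.92, 1.24, 0.11, 0.0, 0.0, 6.67]
```

```bash
python3 -m handwheel '[[-3.92,1.24,0.11,0,0,6.67,5],[-3.92,1.24,0.11,0,0,6.67,5],[-3.92,1.24,0.11,0,0,6.67,5],[-3.92,1.24,0.11,0,0,6.67,5],[-3.92,1.24,0.11,0,0,6.67,5],[-3.92,1.24,0.11,0,0,6.67,5],[-3.92,1.24,0.11,0,0,6.67,5],[-3.92,1.24,0.11,0,0,6.67,5],[-3.92,1.24,0.11,0,0,6.67,5],[-3.92,1.24,0.11,0,0,6.67,5]]' 60
python3 -m handwheel '[[-3.92,1.24,0.11,0,0,6.67,5],[-3.92,1.24,0.11,0,0,6.67,5],[-3.92,1.24,0.11,0,0,6.67,5],[-3.92,1.24,0.11,0,0,6.67,5],[-3.92,1.24,0.11,0,0,6.67,5],[-3.92,1.24,0.11,0,0,6.67,5],[-3.92,1.24,0.11,0,0,6.67,5],[-3.92,1.24,0.11,0,0,6.67,5],[-3.92,1.24,0.11,0,0,6.67,5],[-3.92,1.24,0.11,0,0,6.67,5],[0,0,0,0,0,0,5]]' 
python3 -m handwheel '[[-3.92,1.24,0.11,0,0,6.67,5],[-3.92,1.24,0.11,0,0,6.67,5],[-3.92,1.24,0.11,0,0,6.67,5],[-3.92,1.24,0.11,0,0,6.67,5],[-3.92,1.24,0.11,0,0,6.67,5],[-3.92,1.24,0.11,0,0,6.67,5],[-3.92,1.24,0.11,0,0,6.67,5],[-3.92,1.24,0.11,0,0,6.67,5],[-3.92,1.24,0.11,0,0,6.67,5],[-3.92,1.24,0.11,0,0,6.67,5]]' 
python3 - <<'E'
from h import *
s=state();print(s['joint_positions'],s['tool_pos'])
f=shot('wrist','pics/w1.png')
for t in ('large_eye','large_bowl'):
  for r in search_frame('wrist',t)[:2]: print(t,r,pts(f,r['xy'],plane=.014))
plan(np.array([.4885,-.0157,.2]),down(22.6))
E
```

```text
time: 2.2
tool_pos: [0.5775, 0.362, 0.2113]
tcp_rot: [[0.016, 1.0, 0.0], [1.0, -0.016, -0.0], [-0.0, 0.0, -1.0]]
force: [1.0, -0.3, 0.8]
opening: 0.0501
gripper_force: 0.0
time: 3.2
tool_pos: [0.4876, -0.0167, 0.2005]
tcp_rot: [[0.925, 0.38, 0.0], [0.38, -0.925, -0.0], [0.0, 0.0, -1.0]]
force: [-0.0, -0.2, 0.4]
opening: 0.0495
gripper_force: 0.0
[-0.74813866 -0.01216947  0.69636009  1.9072057   0.00849438  1.2434038
 -1.23550468] [ 0.48762876 -0.01669142  0.20047774]
large_eye {'xy': [273.6, 233.1], 'conf': 0.97} [[ 0.43747216 -0.03129737  0.014     ]]
large_bowl {'xy': [272.5, 231.4], 'conf': 0.67} [[ 0.43886794 -0.02940843  0.014     ]]
large_bowl {'xy': [366.3, 48.9], 'conf': 0.65} [[ 0.6462305  -0.04300226  0.014     ]]
1 rows of [0.14, -0.05, 0.1, -0.1, -0.09, -0.14]schema error: expected 1 to 10 rows
```

View pics/w1.png

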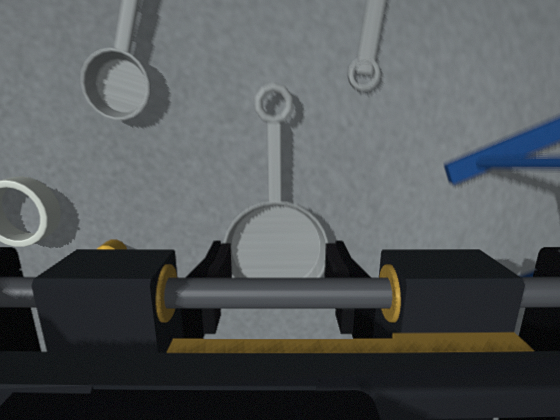

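Eye ring at (274,103), handle from (274,125) to (276,200), with the bowl behind the gripper. I'll localise the eye and handle by brightness and depth.

```bash
cat >> h.py <<'E'
def panfit(f,e,h1,h2):
    """eye centre / yaw from rough pixels: e eye, h1,h2 handle points. Bright against the bench, subpixel edges on rows"""
    g=cv2.GaussianBlur(cv2.cvtColor(f['image'],cv2.COLOR_RGB2GRAY),(3,3),0).astype(float)
    P=cloud(f)
    w=26;u,v=map(int,e);bg=np.median(g[v-w:v+w,u-w:u+w])
    c=cv2.HoughCircles(cv2.resize(g[v-w:v+w+1,u-w:u+w+1].astype(np.uint8),None,fx=4,fy=4,interpolation=2),3,1,200,param1=100,param2=10,minRadius=30,maxRadius=100)
    if c is not None:
        print('hough',[(round(a/4+u-w-.4,1),round(b/4+v-w-.4,1),round(r/4,1)) for a,b,r in c[0][:2]])
    d=np.subtract(h2,h1);L=np.linalg.norm(d);d=d/L;n=np.array([-d[1],d[0]]);mids=[]
    for k in np.linspace(0,L,15):
        o=np.arange(-16,16.1,.25);q=(np.array(h1)+k*d)+o[:,None]*n
        s=cv2.remap(g.astype(np.float32),q[:,0].astype(np.float32).reshape(-1,1),q[:,1].astype(np.float32).reshape(-1,1),1)[:,0]
        gr=np.gradient(s); a=o[np.argmax(gr*(abs(o)<12))];b=o[np.argmin(gr*(abs(o)<12))]
        mids.append(((a+b)/2,abs(b-a),*(np.array(h1)+k*d+(a+b)/2*n)))
    mids=np.array(mids);print('offs',mids[:,0].round(2),'w',np.median(mids[:,1]))
    ok=abs(mids[:,0]-np.median(mids[:,0]))<1.5
    W=pts(f,mids[ok,2:],plane=.016);a,b=np.polyfit(W[:,0],W[:,1],1)
    E=pts(f,e,plane=.014)[0];print('eye',E.round(4),'yaw',np.degrees(np.arctan(a)).round(2),'line y at eye',(a*E[0]+b).round(4))
E
python3 - <<'E'
from h import *
f=shot('wrist');panfit(f,(274,103),(274,130),(276,195))
P=cloud(f);print(P[150:190:8,275].round(4).tolist(), P[300,275])
E
```

```text
offs [0.88 1.12 0.75 0.88 1.   1.   1.25 1.5  1.62 1.75 1.75 2.   1.5  1.75
 1.5 ] w 12.0
eye [0.5657 0.0212 0.014 ] yaw 23.12 line y at eye 0.0225
[[0.523, 0.0025, 0.0163], [0.5153, -0.0006, 0.0163], [0.5075, -0.0038, 0.0155], [0.4998, -0.007, 0.0166], [0.4918, -0.0103, 0.0163]] [ 0.514075   -0.00404494  0.28714591]
```

```bash
python3 - <<'E'
from h import *
plan(np.array([.4878,-.0107,.0035]),down(23.1),smax=3.6)
E
```

```text
6 rows of [0.02, -0.07, 3.29, -0.01, -0.02, -0.07]
```

```bash
python3 -m handwheel '[[0.02,-0.07,3.29,0,0,-0.07,5],[0.02,-0.07,3.29,0,0,-0.07,5],[0.02,-0.07,3.29,0,0,-0.07,5],[0.02,-0.07,3.29,0,0,-0.07,5],[0.02,-0.07,3.29,0,0,-0.07,5],[0.02,-0.07,3.29,0,0,-0.07,5],[0,0,0,0,0,0,5],[0,0,0,0,0,0,0],[0,0,0,0,0,0,0],[0,0,0,0,0,0,0]]' 60
python3 -m handwheel '[[0,0,0,0,0,0,0],[0,0,0,0,0,0,0]]'
```

```text
time: 4.4
tool_pos: [0.4882, -0.01, 0.0031]
tcp_rot: [[0.919, 0.393, 0.0], [0.393, -0.919, -0.0], [-0.0, 0.0, -1.0]]
force: [-0.1, 0.4, -0.4]
opening: 0.0336
gripper_force: 0.0
time: 4.6
tool_pos: [0.488, -0.0104, 0.0033]
tcp_rot: [[0.92, 0.392, 0.0], [0.392, -0.92, 0.0], [0.0, -0.0, -1.0]]
force: [-0.3, -0.6, -0.3]
opening: 0.0181
gripper_force: 0.0
```

```bash
python3 -m handwheel '[[0,0,0,0,0,0,0],[0,0,0,0,0,0,0],[0,0,0,0,0,0,0],[0,0,-1,0,0,0,0],[0,0,-2.5,0,0,0,0],[0,0,-4,0,0,0,0],[0,0,-4,0,0,0,0],[0,0,-4,0,0,0,0],[0,0,-4,0,0,0,0],[0,0,-4,0,0,0,0]]' 60
cat >> h.py <<'E'
def hookpose(s,off,dx=0,dy=0):
    """TCP pose with the eye's centre (tool coords off) at s along the prong (dx,dy: shift along hook x,y)"""
    H=hookR();R=H@np.diag([1,-1,-1.]);return ROOT+H@np.array([dx,dy,s])-R@np.array(off),R
E
python3 - <<'E'
from h import *
s=state();print(s['gripper_force'],s['opening'],s['joint_positions'].round(2))
plan(*hookpose(.115,[.085,0,-.0107]),rmax=6)
E
```

```text
time: 5.6
tool_pos: [0.4872, -0.0112, 0.2403]
tcp_rot: [[0.92, 0.391, 0.0], [0.391, -0.92, 0.0], [0.0, -0.0, -1.0]]
force: [1.0, 0.7, -3.2]
opening: 0.0134
gripper_force: 60.0
59.95626211166382 0.01337593211805119 [-0.79 -0.05  0.71  1.85  0.03  1.33 -1.26]
14 rows of [0.36, 1.67, 0.07, -1.87, 2.83, 4.51]
```

```bash
python3 -m handwheel '[[0.36,1.67,0.07,-1.87,2.83,4.51,0],[0.36,1.67,0.07,-1.87,2.83,4.51,0],[0.36,1.67,0.07,-1.87,2.83,4.51,0],[0.36,1.67,0.07,-1.87,2.83,4.51,0],[0.36,1.67,0.07,-1.87,2.83,4.51,0],[0.36,1.67,0.07,-1.87,2.83,4.51,0],[0.36,1.67,0.07,-1.87,2.83,4.51,0]]'
python3 -m handwheel '[[0.36,1.67,0.07,-1.87,2.83,4.51,0],[0.36,1.67,0.07,-1.87,2.83,4.51,0],[0.36,1.67,0.07,-1.87,2.83,4.51,0],[0.36,1.67,0.07,-1.87,2.83,4.51,0],[0.36,1.67,0.07,-1.87,2.83,4.51,0],[0.36,1.67,0.07,-1.87,2.83,4.51,0],[0.36,1.67,0.07,-1.87,2.83,4.51,0],[0,0,0,0,0,0,0]]'
python3 - <<'E'
from h import *
s=state();print(s['joint_positions'].round(2))
plan(*hookpose(.115,[.085,0,-.0107]),rmax=6)
shot('wrist','pics/w2.png')
E
```

```text
time: 6.3
tool_pos: [0.5303, -0.1213, 0.2459]
tcp_rot: [[0.916, -0.182, 0.358], [-0.125, -0.976, -0.178], [0.382, 0.118, -0.917]]
force: [-1.3, -0.1, -2.1]
opening: 0.0124
gripper_force: 60.0
time: 7.1
tool_pos: [0.5105, -0.2199, 0.2669]
tcp_rot: [[0.59, -0.63, 0.506], [-0.45, -0.776, -0.441], [0.67, 0.033, -0.741]]
force: [-0.0, -1.6, -2.5]
opening: 0.0131
gripper_force: 60.0
[-0.07 -0.32  0.09  2.23  0.72  0.76 -2.63]
1 rows of [0.28, 1.57, 0.22, -1.92, 2.81, 4.73]
```

View pics/w2.png

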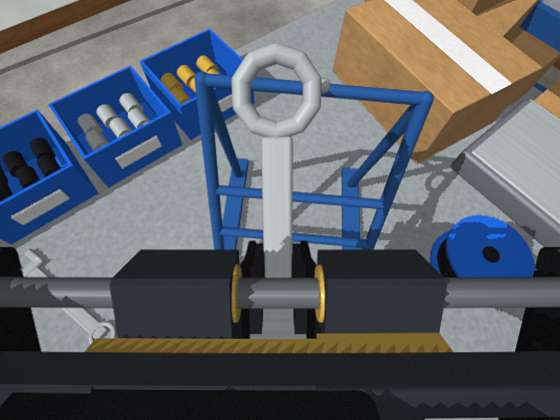

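The held eye ring shows at (277,91), with the prong tip peeking out just to its right at (325,86). Joint 7 is near its limit, so I keep this orientation and only translate.

```bash
python3 - <<'E'
from h import *
f=shot('wrist');s=state();R=np.array(s['tcp_rot']);p=np.array(s['tool_pos']);P=cloud(f)
H=hookR()
tool=(P-p)@R
ys,xs=np.mgrid[0:420,0:560]
m=(np.hypot(xs-277,ys-91)<50)&(abs(tool[...,2]+.0107)<.02)&(tool[...,0]>.06)
q=tool[m];q=q[q[:,0]>.068]
c=least_squares(lambda c:np.hypot(q[:,0]-c[0],q[:,1]-c[1])-.016,[.085,0],loss='soft_l1',f_scale=.003).x
print('eye tool',c,q[:,2].min(),q[:,2].max(),len(q),'ring x',q[:,0].max(),'y',q[:,1].min(),q[:,1].max())
eye=p+R@np.array([c[0],c[1],q[:,2].min()+.004]);print('eye in hook',((eye-ROOT)@H).round(4))
hk=(P-ROOT)@H
m=(abs(hk[...,0])<.02)&(abs(hk[...,1])<.03)&(hk[...,2]>.015)&(hk[...,2]<.09)&(f['range_z']>0)
print(hk[m].round(3).tolist()[:25])
print('z angle',np.degrees(np.arccos(-R[:,2]@H[:,2])))
# scene/top prong axis
for n in('scene','top'):
    g=shot(n);hk=(cloud(g)-ROOT)@H
    m=(abs(hk[...,0])<.025)&(abs(hk[...,1])<.025)&(hk[...,2]>.015)&(hk[...,2]<.085)
    print(n,m.sum(),np.median(hk[m],0).round(4),np.polyfit(hk[m][:,2],hk[m][:,1],1).round(4),hk[m][:,2].max())
E
```

```text
eye tool [ 0.08258762 -0.00034731] -0.0173280773956867 -0.009551204909375124 4025 ring x 0.10192829750938631 y -0.019615397950499526 0.018869618214860284
eye in hook [-0.0063  0.0245  0.1168]
[[0.003, 0.001, 0.074], [0.003, 0.001, 0.074], [0.004, 0.0, 0.074], [0.003, 0.002, 0.075], [0.003, 0.002, 0.074], [0.003, 0.001, 0.077], [0.003, 0.001, 0.076], [0.003, 0.0, 0.075], [0.003, -0.0, 0.074], [0.003, -0.001, 0.075], [0.002, 0.002, 0.075], [0.002, 0.002, 0.077], [0.002, 0.001, 0.076], [0.002, 0.001, 0.077], [0.002, 0.0, 0.076], [0.002, -0.0, 0.075], [0.002, -0.001, 0.077], [0.003, -0.001, 0.076], [0.002, 0.002, 0.077], [0.002, 0.002, 0.076], [0.002, 0.001, 0.076], [0.002, 0.001, 0.076], [0.002, 0.0, 0.077], [0.002, -0.0, 0.076], [0.002, -0.001, 0.076]]
z angle 3.554796357512587
scene 65 [0.0035 0.0006 0.0464] [0.007  0.0004] 0.07772051859206645
top 30 [ 0.0028 -0.0024  0.0516] [ 0.0087 -0.0028] 0.07978085955757871
```

```bash
python3 - <<'E'
from h import *
s=state();R=np.array(s['tcp_rot']);p=np.array(s['tool_pos']);H=hookR()
for sgoal in(.1,.02): print((R.T@((ROOT+H@[0,0,sgoal])-(p+R@np.array([.0826,0,-.0133])))*100).round(2))
E
```

```text
[0.51 2.75 1.57]
[0.89 3.09 9.56]
```

```bash
python3 -m handwheel '[[0.17,0.92,0.2,0,0,0,0],[0.17,0.92,0.2,0,0,0,0],[0.17,0.91,0.2,0,0,0,0],[0,0,0,0,0,0,0],[0,0,0,0,0,0,0]]'
python3 - <<'E'
from h import *
s=state();R=np.array(s['tcp_rot']);p=np.array(s['tool_pos']);H=hookR()
print(s['joint_positions'].round(3),((p+R@np.array([.0826,0,-.0133])-ROOT)@H).round(4))
for sgoal in(.1,.02): print((R.T@((ROOT+H@[0,0,sgoal])-(p+R@np.array([.0826,0,-.0133])))*100).round(2))
E
```

```text
time: 7.8
tool_pos: [0.5015, -0.2433, 0.2668]
tcp_rot: [[0.593, -0.624, 0.509], [-0.447, -0.78, -0.437], [0.67, 0.031, -0.742]]
force: [-0.7, -0.1, -2.5]
opening: 0.0132
gripper_force: 60.0
[-0.062 -0.344  0.142  2.241  0.706  0.733 -2.559] [ 0.0006 -0.001   0.1096]
[-0.01 -0.07  0.97]
[0.37 0.26 8.95]
```

```bash
python3 -m handwheel '[[0.03,-0.02,1,0,0,0,0],[0.04,0.03,1,0,0,0,0],[0.04,0.03,1,0,0,0,0],[0.04,0.03,1,0,0,0,0],[0,0,0,0,0,0,0]]'
python3 - <<'E'
from h import *
s=state();R=np.array(s['tcp_rot']);p=np.array(s['tool_pos']);H=hookR()
print(s['joint_positions'].round(3),((p+R@np.array([.0826,0,-.0133])-ROOT)@H).round(4))
print((R.T@((ROOT+H@[0,0,.02])-(p+R@np.array([.0826,0,-.0133])))*100).round(2))
shot('wrist','pics/w3.png')
E
```

```text
time: 8.3
tool_pos: [0.5222, -0.2625, 0.2362]
tcp_rot: [[0.594, -0.625, 0.506], [-0.447, -0.78, -0.437], [0.668, 0.033, -0.743]]
force: [-1.3, 0.1, -2.4]
opening: 0.0129
gripper_force: 60.0
[-0.034 -0.251  0.171  2.24   0.741  0.63  -2.583] [-0.001  -0.0005  0.0679]
[0.35 0.15 4.77]
```

View pics/w3.png

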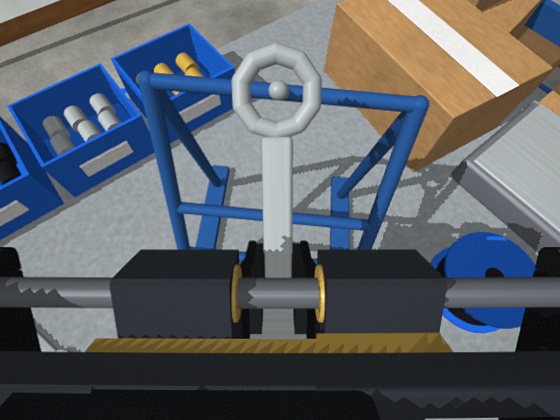

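The prong tip (279,90) is centred in the eye (277,91). Pushing on.

```bash
python3 -m handwheel '[[0.08,0.03,0.95,0,0,0,0],[0.07,0.03,0.95,0,0,0,0],[0.07,0.03,0.95,0,0,0,0],[0.07,0.03,0.95,0,0,0,0],[0.06,0.03,0.95,0,0,0,0],[0,0,0,0,0,0,0]]'
python3 - <<'E'
from h import *
s=state();R=np.array(s['tcp_rot']);p=np.array(s['tool_pos']);H=hookR()
print(s['joint_positions'].round(3),((p+R@np.array([.0826,0,-.0133])-ROOT)@H).round(4))
E
```

```text
time: 8.95
tool_pos: [0.5476, -0.2859, 0.2038]
tcp_rot: [[0.594, -0.625, 0.507], [-0.447, -0.78, -0.437], [0.669, 0.033, -0.743]]
force: [-1.4, -0.2, -2.8]
opening: 0.0133
gripper_force: 60.0
[ 0.013 -0.136  0.189  2.223  0.783  0.514 -2.614] [0.0005 0.0002 0.0205]
```

```bash
python3 -m handwheel '[[0,0,0,0,0,0,3],[0,0,0,0,0,0,3],[0,0,0,0,0,0,3],[0,0,0,0,0,0,3],[0,0,-1,0,0,0,3],[0,0,-3,0,0,0,3],[0,0,-4,0,0,0,3],[0,0,-4,0,0,0,3]]' 60
python3 - <<'E'
from h import *
shot('scene','pics/s1.png')
print(state()['joint_positions'].round(2))
plan(np.array([.53,.25,.3]),down(90))
plan(np.array([.5,-.05,.36]),down(20))
im=cv2.imread('pics/s1.png')[130:290,90:250];cv2.imwrite('pics/s1c.png',cv2.resize(im,(560,560),interpolation=2))
E
```

```text
time: 9.75
tool_pos: [0.497, -0.2368, 0.2847]
tcp_rot: [[0.593, -0.618, 0.516], [-0.444, -0.786, -0.431], [0.672, 0.026, -0.74]]
force: [0.1, 1.1, 0.5]
opening: 0.0299
gripper_force: 0.0
[ 0.14 -0.36 -0.02  2.22  0.58  0.73 -2.45]
19 rows of [1.54, -2.76, 0.04, 2.51, -1.11, -6.36]
11 rows of [0.01, -1.65, -0.88, 2.08, -3.44, -5.01]
```

View pics/s1c.png

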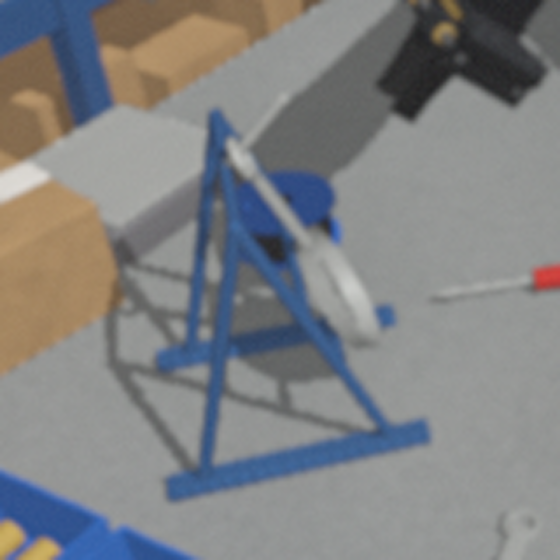

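The large pan hangs on the prong: eye near the root at (237,155), bowl at (345,290) leaning on the frame, open towards the robot. Next I go to a view pose for the other two pans.

```bash
python3 -m handwheel '[[0,-1.65,-0.88,2.08,-3.44,-5,5],[0,-1.65,-0.88,2.08,-3.44,-5,5],[0,-1.65,-0.88,2.08,-3.44,-5,5],[0,-1.65,-0.88,2.08,-3.44,-5,5],[0,-1.65,-0.88,2.08,-3.44,-5,5],[0,-1.65,-0.88,2.08,-3.44,-5,5],[0,-1.65,-0.88,2.08,-3.44,-5,5],[0,-1.65,-0.88,2.08,-3.44,-5,5],[0,-1.65,-0.88,2.08,-3.44,-5,5],[0,-1.65,-0.88,2.08,-3.44,-5,5]]'
python3 - <<'E'
from h import *
print(state()['joint_positions'].round(2))
plan(np.array([.53,.25,.3]),down(90))
E
```

```text
time: 10.8
tool_pos: [0.5045, -0.0695, 0.3471]
tcp_rot: [[0.965, 0.255, 0.06], [0.256, -0.967, -0.013], [0.055, 0.028, -0.998]]
force: [-0.7, -0.5, -0.4]
opening: 0.0503
gripper_force: 0.0
[-0.21 -0.05  0.24  1.65  0.02  1.48 -1.28]
11 rows of [2.51, -1.87, 0.46, 0.31, -0.15, -6.83]
```

```bash
python3 -m handwheel '[[2.51,-1.87,0.46,0.31,-0.15,-6.83,5],[2.51,-1.87,0.46,0.31,-0.15,-6.83,5],[2.51,-1.87,0.46,0.31,-0.15,-6.83,5],[2.51,-1.87,0.46,0.31,-0.15,-6.83,5],[2.51,-1.87,0.46,0.31,-0.15,-6.83,5],[2.51,-1.87,0.46,0.31,-0.15,-6.83,5],[2.51,-1.87,0.46,0.31,-0.15,-6.83,5],[2.51,-1.87,0.46,0.31,-0.15,-6.83,5],[2.51,-1.87,0.46,0.31,-0.15,-6.83,5],[2.51,-1.87,0.46,0.31,-0.15,-6.83,5]]'
python3 -m handwheel '[[2.51,-1.87,0.46,0.31,-0.15,-6.83,5],[0,0,0,0,0,0,5]]'
python3 - <<'E'
from h import *
print(state()['joint_positions'].round(2))
shot('wrist','pics/w4.png')
E
```

```text
time: 11.8
tool_pos: [0.5471, 0.2231, 0.3029]
tcp_rot: [[0.118, 0.993, 0.008], [0.993, -0.118, 0.0], [0.001, 0.008, -1.0]]
force: [0.6, 0.8, 0.5]
opening: 0.0502
gripper_force: 0.0
time: 12.0
tool_pos: [0.529, 0.2541, 0.2978]
tcp_rot: [[-0.007, 1.0, 0.0], [1.0, 0.007, -0.0], [-0.0, 0.0, -1.0]]
force: [0.5, -0.2, 0.5]
opening: 0.05
gripper_force: 0.0
[-0.48  0.18 -0.05  1.5   0.01  1.46 -0.53]
```

View pics/w4.png

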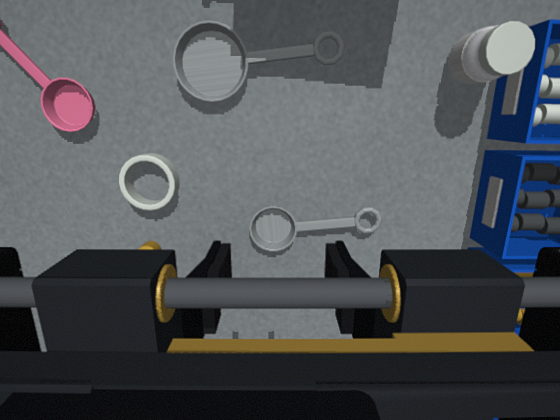

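Medium pan: bowl (211,61), eye (328,47). Small pan: bowl (273,229), eye (368,220). I'll fit both with depth masks.

```bash
python3 - <<'E'
from h import *
f=shot('wrist');P=cloud(f);ys,xs=np.mgrid[0:420,0:560]
for nm,e,b,D in(('M',(328,47),(211,61),.147),('S',(368,220),(273,229),.134)):
    e=np.array(e);b=np.array(b);d=(b-e)/np.linalg.norm(b-e)
    E=pts(f,e,plane=.014)[0];B=pts(f,b,plane=.009)[0]
    m=(P[...,2]>.009)&(P[...,2]<.03)&(f['range_z']>0)
    q=P[m&(np.hypot(P[...,0]-E[0],P[...,1]-E[1])<.11)]
    u=(B-E)[:2]/np.linalg.norm((B-E)[:2]);v=np.array([-u[1],u[0]])
    a=(q[:,:2]-E[:2])@u;c=(q[:,:2]-E[:2])@v
    h=(a>.03)&(a<.09)&(abs(c)<.02);hp=q[h];fit=np.polyfit(a[h],c[h],1)
    r=np.hypot(a,c)<.026;rp=q[r]
    cc=least_squares(lambda t:np.hypot(rp[:,0]-t[0],rp[:,1]-t[1])-.016,E[:2],loss='soft_l1',f_scale=.003).x
    yaw=np.degrees(np.arctan2(-u[1],-u[0])-0)+np.degrees(np.arctan(fit[0]))
    print(nm,'px eye',E.round(4),'fit eye',cc.round(4),len(rp),len(hp),'axis off at eye',fit[1].round(4),'yaw px',np.degrees(np.arctan2(-u[1],-u[0])).round(2),'yaw',yaw.round(2),'z',np.median(hp[:,2]).round(4),'len',np.linalg.norm(B-E).round(4))
E
```

```text
M px eye [0.5936 0.4073 0.014 ] fit eye [0.5895 0.4099] 613 632 axis off at eye -0.003 yaw px 6.02 yaw 7.01 z 0.0165 len 0.147
S px eye [0.6595 0.183  0.014 ] fit eye [0.655  0.1885] 408 438 axis off at eye -0.006 yaw px 6.41 yaw 5.6 z 0.0163 len 0.1355
```

```bash
python3 - <<'E'
from h import *
f=shot('wrist');print(f['Twc'][:3,3].round(4))
panfit(f,(368,220),(350,222),(302,226))
panfit(f,(328,47),(308,49),(256,57))
E
```

```text
[0.5316 0.3256 0.4592]
offs [ 5.12 -2.12 -2.38 -3.25 -2.88 -3.25 -2.88 -2.62 -3.62 -3.25 -3.25 -3.38
 -3.   -2.75 -3.62] w 6.25
eye [0.6607 0.1804 0.014 ] yaw 5.78 line y at eye 0.177
offs [5.25 5.   5.25 5.12 5.38 5.5  5.5  5.5  5.62 5.75 5.62 5.62 5.88 2.
 2.12] w 10.5
eye [0.5957 0.4051 0.014 ] yaw 7.09 line y at eye 0.4114
```

```bash
python3 - <<'E'
from h import *
f=shot('wrist');P=cloud(f);print(f['Twc'][:3,3].round(4))
g=cv2.cvtColor(f['image'],cv2.COLOR_RGB2GRAY)
for c,r0,r1 in((325,212,238),(280,36,70)):
    print(c,[(r,int(g[r,c]),round(float(P[r,c,2])*1000),round(float(P[r,c,1]),4)) for r in range(r0,r1)])
E
```

```text
[0.5323 0.3246 0.4593]
325 [(212, 120, -2, 0.1866), (213, 115, 13, 0.1894), (214, 138, 15, 0.1884), (215, 152, 16, 0.1876), (216, 151, 17, 0.1862), (217, 145, 17, 0.1847), (218, 143, 16, 0.183), (219, 144, 18, 0.1821), (220, 142, 18, 0.1806), (221, 145, 17, 0.1789), (222, 147, 16, 0.1771), (223, 113, 17, 0.1759), (224, 81, -3, 0.1677), (225, 80, -1, 0.1667), (226, 78, -2, 0.1649), (227, 73, -1, 0.1635), (228, 76, -2, 0.1619), (229, 111, -2, 0.1602), (230, 128, -1, 0.1589), (231, 131, 0, 0.1576), (232, 131, -1, 0.1558), (233, 128, -2, 0.1541), (234, 126, -1, 0.1526), (235, 123, -2, 0.1509), (236, 121, -1, 0.1496), (237, 121, -3, 0.1474)]
280 [(36, 75, -2, 0.4198), (37, 79, 0, 0.4184), (38, 74, -2, 0.4176), (39, 76, 0, 0.416), (40, 75, -1, 0.4151), (41, 83, 16, 0.4105), (42, 94, 16, 0.4094), (43, 99, 17, 0.4082), (44, 97, 16, 0.4071), (45, 95, 16, 0.406), (46, 94, 18, 0.4046), (47, 92, 18, 0.4034), (48, 94, 17, 0.4025), (49, 93, 16, 0.4016), (50, 95, 17, 0.4003), (51, 99, 18, 0.3989), (52, 81, 17, 0.3979), (53, 64, 15, 0.3971), (54, 65, -1, 0.3986), (55, 77, -1, 0.3974), (56, 77, -2, 0.3963), (57, 79, -1, 0.3951), (58, 81, -2, 0.394), (59, 78, -2, 0.3927), (60, 77, -1, 0.3914), (61, 78, -1, 0.3902), (62, 79, -1, 0.389), (63, 79, -2, 0.388), (64, 79, -1, 0.3867), (65, 78, 0, 0.3852), (66, 80, -2, 0.3844), (67, 79, 0, 0.3829), (68, 81, -1, 0.3818), (69, 84, -2, 0.3807)]
```

```bash
cat >> h.py <<'E'
def dfit(f,E,B):
    P=cloud(f);E=np.array(E);B=np.array(B)
    for _ in range(3):
        u=(B-E)/np.linalg.norm(B-E);v=np.array([-u[1],u[0]])
        q=P[(P[...,2]>.008)&(P[...,2]<.03)&(f['range_z']>0)][:,:2]
        a=(q-E)@u;c=(q-E)@v
        h=(a>.03)&(a<.09)&(abs(c)<.02);k=np.polyfit(a[h],c[h],1)
        rp=q[np.hypot(a,c)<.026]
        cc=least_squares(lambda t:np.hypot(rp[:,0]-t[0],rp[:,1]-t[1])-.016,E,loss='soft_l1',f_scale=.003).x
        u2=u+k[0]*v;u2/=np.linalg.norm(u2);o=E+v*k[1]      # line through o along u2
        E=o+u2*((cc-o)@u2);B=E+u2*.14
    print('eye',E.round(4),'ring',cc.round(4),'yaw',np.degrees(np.arctan2(*(E-B)[::-1])).round(2),h.sum());return E,np.arctan2(*(E-B)[::-1])
E
python3 - <<'E'
from h import *
f=shot('wrist');print(f['Twc'][:3,3].round(4),state()['tool_pos'])
for e,b in(((.59,.41),(.444,.392)),((.656,.187),(.522,.174))):
    E,y=dfit(f,e,b)
    g=E-.085*np.array([np.cos(y),np.sin(y)]);print('grasp',g.round(4))
    plan(np.array([*g,.10]),down(np.degrees(y)+180))
E
```

```text
[0.5327 0.324  0.4594] [0.53273161 0.24796533 0.29868272]
eye [0.5887 0.4096] ring [0.5887 0.4096] yaw 6.94 639
grasp [0.5044 0.3993]
14 rows of [1.03, 0.7, 1.42, 0.0, 0.02, -6.95]
eye [0.6542 0.1883] ring [0.6542 0.1883] yaw 5.36 438
grasp [0.5696 0.1803]
14 rows of [-0.59, -0.17, 1.42, 0.0, 0.02, -6.84]
```

```bash
python3 -m handwheel '[[1.03,0.7,1.42,0,0.02,-6.95,5],[1.03,0.7,1.42,0,0.02,-6.95,5],[1.03,0.7,1.42,0,0.02,-6.95,5],[1.03,0.7,1.42,0,0.02,-6.95,5],[1.03,0.7,1.42,0,0.02,-6.95,5],[1.03,0.7,1.42,0,0.02,-6.95,5],[1.03,0.7,1.42,0,0.02,-6.95,5]]'
python3 -m handwheel '[[1.03,0.7,1.42,0,0.02,-6.95,5],[1.03,0.7,1.42,0,0.02,-6.95,5],[1.03,0.7,1.42,0,0.02,-6.95,5],[1.03,0.7,1.42,0,0.02,-6.95,5],[1.03,0.7,1.42,0,0.02,-6.95,5],[1.03,0.7,1.42,0,0.02,-6.95,5],[1.03,0.7,1.42,0,0.02,-6.95,5],[0,0,0,0,0,0,5],[0,0,0,0,0,0,5]]'
python3 - <<'E'
from h import *
print(state()['joint_positions'].round(2))
plan(np.array([.5044,.3993,.0035]),down(186.9))
f=shot('top');dfit(f,(.59,.41),(.444,.392))
f=shot('wrist','pics/w5.png')
E
```

```text
time: 12.95
tool_pos: [0.5532, 0.3307, 0.1985]
tcp_rot: [[-0.749, 0.662, 0.002], [0.662, 0.749, 0.0], [-0.001, 0.002, -1.0]]
force: [1.0, -0.8, -0.5]
opening: 0.0498
gripper_force: 0.0
time: 13.85
tool_pos: [0.5047, 0.4, 0.0999]
tcp_rot: [[-0.993, -0.118, -0.0], [-0.118, 0.993, 0.001], [0.0, 0.001, -1.0]]
force: [0.2, 0.7, 0.2]
opening: 0.0502
gripper_force: 0.0
[-0.48  0.43 -0.34  1.61  0.15  1.13  0.84]
3 rows of [0.01, -0.02, 3.21, 0.02, -0.0, -0.04]Traceback (most recent call last):
  File "<stdin>", line 4, in <module>
  File "h.py", line 69, in dfit
    h=(a>.03)&(a<.09)&(abs(c)<.02);k=np.polyfit(a[h],c[h],1)
                                     ~~~~~~~~~~^^^^^^^^^^^^^
    raise TypeError("expected non-empty vector for x")
TypeError: expected non-empty vector for x
```

```bash
python3 -m handwheel '[[0,0,3.2,0,0,-0.04,3.5],[0,0,3.2,0,0,0,3.5],[0,0,2,0,0,0,3.5],[0,0,1.22,0,0,0,3.5],[0,0,0,0,0,0,3.5],[0,0,0,0,0,0,0],[0,0,0,0,0,0,0],[0,0,0,0,0,0,0],[0,0,0,0,0,0,0],[0,0,0,0,0,0,0]]' 60
python3 -m handwheel '[[0,0,0,0,0,0,0],[0,0,0,0,0,0,0],[0,0,-1,0,0,0,0],[0,0,-2.5,0,0,0,0],[0,0,-4,0,0,0,0],[0,0,-4,0,0,0,0],[0,0,-4,0,0,0,0],[0,0,-4,0,0,0,0],[0,0,-4,0,0,0,0]]' 60
python3 - <<'E'
from h import *
T=np.diag([-1,-1,1.])
cat=0
H=hookR();R=H@np.diag([-1,1,-1.])
off=np.array([-.085,0,-.0107]);p=ROOT+H@[0,0,.115]-R@off
print(p,R.round(2).tolist())
plan(np.array([.47,.10,.33]),down(160)); plan(p,R,p0=np.array([.47,.10,.33]),R0=down(160))
E
```

```text
time: 14.9
tool_pos: [0.5042, 0.4013, 0.0043]
tcp_rot: [[-0.992, -0.123, 0.001], [-0.123, 0.992, 0.002], [-0.001, 0.002, -1.0]]
force: [-0.1, -0.5, 3.7]
opening: 0.0133
gripper_force: 59.8
time: 15.8
tool_pos: [0.5031, 0.4004, 0.2403]
tcp_rot: [[-0.992, -0.124, -0.001], [-0.124, 0.992, 0.001], [0.001, 0.001, -1.0]]
force: [2.0, 0.1, -0.8]
opening: 0.013
gripper_force: 59.8
[ 0.50338856 -0.23435296  0.26764716] [[-0.51, 0.69, 0.51], [0.49, 0.72, -0.49], [-0.71, 0.0, -0.71]]
8 rows of [0.1, -3.81, -1.12, 0.01, -0.01, 3.39]
9 rows of [-1.87, -2.99, 1.53, 1.04, -4.93, 2.51]
```

```bash
python3 -m handwheel '[[0.1,-3.81,-1.12,0,0,3.39,0],[0.1,-3.81,-1.12,0,0,3.39,0],[0.1,-3.81,-1.12,0,0,3.39,0],[0.1,-3.81,-1.12,0,0,3.39,0],[0.1,-3.81,-1.12,0,0,3.39,0],[0.1,-3.81,-1.12,0,0,3.39,0],[0.1,-3.81,-1.12,0,0,3.39,0],[0.1,-3.81,-1.12,0,0,3.39,0]]'
python3 -m handwheel '[[-1.87,-2.99,1.53,1.04,-4.93,2.51,0],[-1.87,-2.99,1.53,1.04,-4.93,2.51,0],[-1.87,-2.99,1.53,1.04,-4.93,2.51,0],[-1.87,-2.99,1.53,1.04,-4.93,2.51,0],[-1.87,-2.99,1.53,1.04,-4.93,2.51,0],[-1.87,-2.99,1.53,1.04,-4.93,2.51,0],[-1.87,-2.99,1.53,1.04,-4.93,2.51,0],[0,0,0,0,0,0,0]]'
python3 - <<'E'
from h import *
H=hookR();R=H@np.diag([-1,1,-1.]);off=np.array([-.085,0,-.0107]);p=ROOT+H@[0,0,.115]-R@off
print(state()['joint_positions'].round(2));plan(p,R)
E
```

```text
time: 16.6
tool_pos: [0.4699, 0.0988, 0.3281]
tcp_rot: [[-0.939, 0.345, -0.001], [0.345, 0.939, 0.002], [0.002, 0.001, -1.0]]
force: [1.3, -0.9, -1.7]
opening: 0.0132
gripper_force: 59.8
time: 17.4
tool_pos: [0.5023, -0.1603, 0.2625]
tcp_rot: [[-0.648, 0.629, 0.43], [0.502, 0.777, -0.38], [-0.573, -0.03, -0.819]]
force: [-0.3, 0.5, -1.8]
opening: 0.013
gripper_force: 59.8
[ 0.04 -0.29 -0.1   2.16  0.51  0.88  0.59]
2 rows of [-2.05, -2.8, 1.33, 0.88, -4.97, 2.4]
```

```bash
python3 -m handwheel '[[-2.05,-2.8,1.33,0.88,-4.97,2.4,0],[-2.05,-2.8,1.33,0.88,-4.97,2.4,0],[0,0,0,0,0,0,0],[0,0,0,0,0,0,0]]'
python3 - <<'E'
from h import *
H=hookR();R=H@np.diag([-1,1,-1.]);off=np.array([-.085,0,-.0107]);p=ROOT+H@[0,0,.115]-R@off
s=state();print(s['joint_positions'].round(2));plan(p,R)
Rc=np.array(s['tcp_rot']);pc=np.array(s['tool_pos'])
print('eye pred in hook',((pc+Rc@off-ROOT)@H).round(4))
for n in('scene','top','wrist'):
    f=shot(n);t=(cloud(f)-pc)@Rc
    m=(abs(t[...,2]+.0107)<.012)&(abs(t[...,1])<.03)&(t[...,0]<-.066)&(t[...,0]>-.115)&(f['range_z']>0)
    q=t[m];print(n,len(q))
    if len(q)>8:
        c=least_squares(lambda c:np.hypot(q[:,0]-c[0],q[:,1]-c[1])-.016,[-.085,0],loss='soft_l1',f_scale=.003).x
        print(c.round(4),q.min(0).round(4),q.max(0).round(4))
E
```

```text
time: 17.8
tool_pos: [0.5064, -0.2309, 0.2696]
tcp_rot: [[-0.512, 0.689, 0.513], [0.488, 0.725, -0.485], [-0.706, 0.002, -0.708]]
force: [0.3, -0.5, -0.8]
opening: 0.0126
gripper_force: 59.8
[ 0.15 -0.32 -0.11  2.25  0.73  0.71  0.4 ]
1 rows of [0.12, -0.46, 0.15, 0.28, -0.05, 0.11]
eye pred in hook [0.0012 0.0047 0.1165]
scene 79
[-0.0872  0.0027] [-0.1061 -0.0181 -0.0143] [-0.066   0.022  -0.0055]
top 111
[-0.0867  0.0001] [-0.105  -0.0182 -0.0197] [-0.0671  0.0195 -0.0083]
wrist 0
```

```bash
python3 -m handwheel '[[0.1,-0.25,0.3,0.14,0,0,0],[0.1,-0.3,0.3,0.14,0,0,0],[0,0,0,0,0,0,0],[0,0,0,0,0,0,0]]'
python3 - <<'E'
from h import *
H=hookR();s=state();Rc=np.array(s['tcp_rot']);pc=np.array(s['tool_pos'])
for off in ([-.0865,.001,-.0107],):
    e=pc+Rc@np.array(off);print('eye in hook',((e-ROOT)@H).round(4),(Rc.T@(ROOT+H@[0,0,.035]-e)*100).round(2))
E
```

```text
time: 18.35
tool_pos: [0.5052, -0.2369, 0.2639]
tcp_rot: [[-0.512, 0.691, 0.511], [0.488, 0.723, -0.489], [-0.707, -0.001, -0.707]]
force: [0.7, 0.6, -0.4]
opening: 0.0132
gripper_force: 59.8
eye in hook [0.001  0.0006 0.1102] [ 0.1  -0.07  7.52]
```

```bash
python3 -m handwheel '[[0.02,-0.01,1.1,0,0,0,0],[0.02,-0.01,1.1,0,0,0,0],[0.02,-0.01,1.1,0,0,0,0],[0.02,-0.01,1.1,0,0,0,0],[0.02,-0.01,1.1,0,0,0,0],[0.01,-0.01,1.1,0,0,0,0],[0,-0.01,0.9,0,0,0,0],[0,0,0,0,0,0,0]]'
python3 - <<'E'
from h import *
H=hookR();s=state();Rc=np.array(s['tcp_rot']);pc=np.array(s['tool_pos']);print(s['wrist_torque'])
e=pc+Rc@np.array([-.0865,.001,-.0107]);print('eye in hook',((e-ROOT)@H).round(4))
f=shot('scene','pics/s2.png')
im=cv2.imread('pics/s2.png')[130:290,90:250];cv2.imwrite('pics/s2c.png',cv2.resize(im,(560,560),interpolation=2))
E
```

```text
time: 19.15
tool_pos: [0.5424, -0.2741, 0.2089]
tcp_rot: [[-0.513, 0.691, 0.509], [0.488, 0.723, -0.489], [-0.706, -0.002, -0.708]]
force: [0.1, -1.5, -2.1]
opening: 0.0129
gripper_force: 59.8
[ 0.7343562   0.80629113 -0.01262097]
eye in hook [-0.0007 -0.0005  0.034 ]
```

View pics/s2c.png

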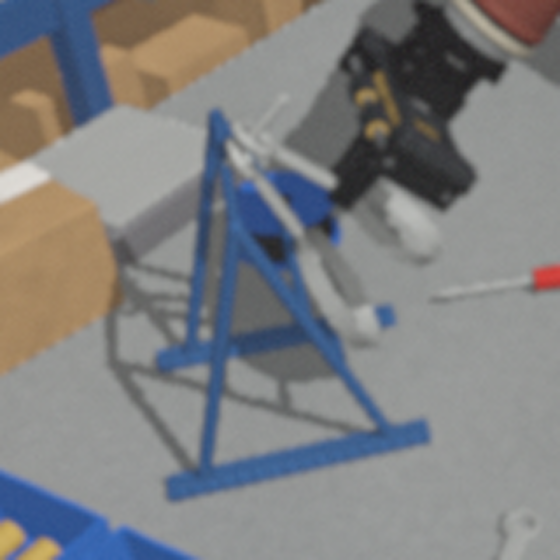

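Medium pan is threaded: the prong tip sticks out at (285,98) beyond its eye, with no contact force. Releasing.

```bash
python3 -m handwheel '[[0,0,0,0,0,0,3],[0,0,0,0,0,0,3],[0,0,0,0,0,0,3],[0,0,0,0,0,0,3],[0,0,-1,0,0,0,3],[0,0,-3,0,0,0,3],[0,0,-3.5,0,0,0,3],[0,0,-3.5,0,0,0,3],[0,0,0,0,0,0,3]]' 60
python3 - <<'E'
from h import *
H=hookR();print(state()['joint_positions'].round(2))
for n in('scene','top'):
    f=shot(n);h=(cloud(f)-ROOT)@H
    m=(abs(h[...,0])<.025)&(abs(h[...,1])<.03)&(h[...,2]>.0)&(h[...,2]<.09)
    q=h[m&(abs(h[...,1])>.008)];print(n,len(q),np.percentile(q[:,2],[5,50,95,100]).round(4))
plan(np.array([.5,.02,.33]),down(165)); plan(np.array([.5696,.1803,.10]),down(185.4),p0=np.array([.5,.02,.33]),R0=down(165))
E
```

```text
time: 20.1
tool_pos: [0.488, -0.2174, 0.2882]
tcp_rot: [[-0.515, 0.689, 0.511], [0.486, 0.725, -0.487], [-0.706, -0.002, -0.708]]
force: [0.1, 0.3, 0.3]
opening: 0.03
gripper_force: 0.0
[ 0.23 -0.38 -0.2   2.25  0.64  0.75  0.48]
scene 97 [0.0012 0.015  0.0368 0.0392]
top 111 [0.0009 0.0187 0.0384 0.0445]
8 rows of [1.06, 2.63, -1.19, -1.42, 5.51, -3.4]
8 rows of [-0.66, 2.1, 2.88, 0.0, 0.0, -2.55]
```

```bash
python3 -m handwheel '[[1.06,2.63,-1.19,-1.42,5.51,-3.4,4],[1.06,2.63,-1.19,-1.42,5.51,-3.4,4],[1.06,2.63,-1.19,-1.42,5.51,-3.4,4],[1.06,2.63,-1.19,-1.42,5.51,-3.4,4],[1.06,2.63,-1.19,-1.42,5.51,-3.4,4],[1.06,2.63,-1.19,-1.42,5.51,-3.4,4],[1.06,2.63,-1.19,-1.42,5.51,-3.4,4],[1.06,2.63,-1.19,-1.42,5.51,-3.4,4]]'
python3 - <<'E'
from h import *
f=shot('top');dfit(f,(.654,.188),(.522,.174));f=shot('scene');dfit(f,(.654,.188),(.522,.174))
plan(np.array([.5696,.1803,.10]),down(185.4))
E
```

```text
time: 21.0
tool_pos: [0.4996, 0.02, 0.3301]
tcp_rot: [[-0.966, 0.257, -0.003], [0.257, 0.966, 0.002], [0.004, 0.001, -1.0]]
force: [1.1, 0.5, -1.0]
opening: 0.0398
gripper_force: 0.0
eye [0.6529 0.1851] ring [0.6531 0.1836] yaw 6.24 75
eye [0.6566 0.1864] ring [0.6567 0.186 ] yaw 5.54 96
8 rows of [-0.66, 2.07, 2.87, 0.02, -0.02, -2.52]
```

```bash
python3 -m handwheel '[[-0.66,2.06,2.87,0.02,-0.02,-2.55,4],[-0.66,2.06,2.87,0.02,-0.02,-2.55,4],[-0.66,2.06,2.87,0.02,-0.02,-2.55,4],[-0.66,2.06,2.87,0.02,-0.02,-2.55,4],[-0.66,2.06,2.87,0.02,-0.02,-2.55,4],[-0.66,2.06,2.87,0.02,-0.02,-2.55,4],[-0.66,2.06,2.87,0.02,-0.02,-2.55,4],[-0.66,2.06,2.87,0.02,-0.02,-2.55,4],[0,0,0,0,0,0,4],[0,0,0,0,0,0,4]]'
python3 - <<'E'
from h import *
plan(np.array([.570,.179,.0035]),down(185.6),n=1)
E
```

```text
time: 22.1
tool_pos: [0.569, 0.1758, 0.0993]
tcp_rot: [[-0.996, -0.094, 0.001], [-0.094, 0.996, -0.004], [-0.001, -0.004, -1.0]]
force: [0.7, -1.2, 0.4]
opening: 0.0398
gripper_force: 0.0
1 rows of [-0.12, 0.35, 9.58, -0.24, 0.06, -0.23]
```

```bash
python3 -m handwheel '[[-0.1,0.3,3.2,-0.2,0,-0.2,3.5],[0,0,3.2,0,0,0,3.5],[0,0,2,0,0,0,3.5],[0,0,1.18,0,0,0,3.5],[0,0,0,0,0,0,3.5],[0,0,0,0,0,0,0],[0,0,0,0,0,0,0],[0,0,0,0,0,0,0],[0,0,0,0,0,0,0],[0,0,0,0,0,0,0]]' 60
python3 -m handwheel '[[0,0,0,0,0,0,0],[0,0,0,0,0,0,0],[0,0,-1,0,0,0,0],[0,0,-2.5,0,0,0,0],[0,0,-4,0,0,0,0],[0,0,-4,0,0,0,0],[0,0,-4,0,0,0,0],[0,0,-4,0,0,0,0],[0,0,-4,0,0,0,0],[0,0,0,0,0,0,0]]' 60
python3 - <<'E'
from h import *
H=hookR();R=H@np.diag([-1,1,-1.]);p=ROOT+H@[0,0,.12]-R@np.array([-.085,0,-.0107])
q=np.array([.47,.03,.33])
plan(q,down(160)); plan(p,R,p0=q,R0=down(160))
E
```

```text
time: 23.1
tool_pos: [0.5709, 0.1802, 0.0044]
tcp_rot: [[-0.995, -0.098, 0.003], [-0.098, 0.995, 0.001], [-0.003, 0.001, -1.0]]
force: [1.0, -0.1, 4.3]
opening: 0.0131
gripper_force: 59.5
time: 24.1
tool_pos: [0.5719, 0.1808, 0.2453]
tcp_rot: [[-0.995, -0.098, 0.009], [-0.098, 0.995, 0.004], [-0.01, 0.003, -1.0]]
force: [0.3, 0.3, -0.8]
opening: 0.013
gripper_force: 59.5
6 rows of [1.47, -2.67, -1.43, 0.05, 0.08, 4.27]
8 rows of [-1.66, -2.61, 1.47, 1.17, -5.54, 2.82]
```

```bash
python3 -m handwheel '[[1.47,-2.67,-1.43,0.05,0.08,4.27,0],[1.47,-2.67,-1.43,0.05,0.08,4.27,0],[1.47,-2.67,-1.43,0.05,0.08,4.27,0],[1.47,-2.67,-1.43,0.05,0.08,4.27,0],[1.47,-2.67,-1.43,0.05,0.08,4.27,0],[1.47,-2.67,-1.43,0.05,0.08,4.27,0]]'
python3 -m handwheel '[[-1.66,-2.61,1.47,1.17,-5.54,2.82,0],[-1.66,-2.61,1.47,1.17,-5.54,2.82,0],[-1.66,-2.61,1.47,1.17,-5.54,2.82,0],[-1.66,-2.61,1.47,1.17,-5.54,2.82,0],[-1.66,-2.61,1.47,1.17,-5.54,2.82,0],[-1.66,-2.61,1.47,1.17,-5.54,2.82,0],[-1.66,-2.61,1.47,1.17,-5.54,2.82,0],[0,0,0,0,0,0,0],[0,0,0,0,0,0,0]]'
cat >> h.py <<'E'
def eyecheck():
    H=hookR();s=state();Rc=np.array(s['tcp_rot']);pc=np.array(s['tool_pos']);off=np.array([-.085,0,-.0107])
    print(s['joint_positions'].round(2),'eye pred in hook',((pc+Rc@off-ROOT)@H).round(4))
    for n in('scene','top'):
        f=shot(n);t=(cloud(f)-pc)@Rc
        m=(abs(t[...,2]+.0107)<.012)&(abs(t[...,1])<.03)&(t[...,0]<-.066)&(t[...,0]>-.115)&(f['range_z']>0)
        q=t[m];print(n,len(q))
        if len(q)>8:
            c=least_squares(lambda c:np.hypot(q[:,0]-c[0],q[:,1]-c[1])-.016,[-.085,0],loss='soft_l1',f_scale=.003).x
            print(c.round(4),q.min(0).round(4),q.max(0).round(4))
E
python3 - <<'E'
from h import *
H=hookR();R=H@np.diag([-1,1,-1.]);p=ROOT+H@[0,0,.12]-R@np.array([-.085,0,-.0107]);plan(p,R);eyecheck()
E
```

```text
time: 24.7
tool_pos: [0.4676, 0.0282, 0.3248]
tcp_rot: [[-0.939, 0.345, -0.009], [0.345, 0.939, -0.003], [0.008, -0.006, -1.0]]
force: [0.1, -1.1, -0.7]
opening: 0.0129
gripper_force: 59.5
time: 25.6
tool_pos: [0.4989, -0.1988, 0.2663]
tcp_rot: [[-0.597, 0.655, 0.463], [0.496, 0.755, -0.429], [-0.63, -0.026, -0.776]]
force: [-0.0, 0.2, -1.0]
opening: 0.0134
gripper_force: 59.5
1 rows of [-2.06, -2.39, 1.13, 0.79, -5.88, 3.14]
[ 0.15 -0.31 -0.13  2.2   0.57  0.8   0.57] eye pred in hook [-0.0201  0.0272  0.125 ]
scene 81
[-0.087   0.0033] [-0.1053 -0.0163 -0.0136] [-0.0664  0.0206 -0.0054]
top 106
[-0.0861  0.0013] [-0.1046 -0.0172 -0.0181] [-0.0663  0.02   -0.0073]
```

```bash
python3 -m handwheel '[[-1.0,-1.3,0.5,0.4,-3,1.6,0],[-1.0,-1.2,0.5,0.4,-2.9,1.5,0],[0,0,0,0,0,0,0],[0,0,0,0,0,0,0]]'
python3 - <<'E'
from h import *
H=hookR();s=state();Rc=np.array(s['tcp_rot']);pc=np.array(s['tool_pos']);print(Rc.round(3).tolist())
e=pc+Rc@np.array([-.0865,.0015,-.0107])
for g in(.1,.055):print('eye in hook',((e-ROOT)@H).round(4),(Rc.T@(ROOT+H@[0,0,g]-e)*100).round(2))
E
```

```text
time: 26.1
tool_pos: [0.4999, -0.2311, 0.2732]
tcp_rot: [[-0.511, 0.691, 0.512], [0.488, 0.723, -0.489], [-0.708, 0.0, -0.706]]
force: [-0.0, 0.0, -1.0]
opening: 0.013
gripper_force: 59.5
[[-0.511, 0.691, 0.512], [0.488, 0.723, -0.489], [-0.708, 0.0, -0.706]]
eye in hook [0.0021 0.0016 0.1224] [ 0.21 -0.16  2.24]
eye in hook [0.0021 0.0016 0.1224] [ 0.21 -0.17  6.74]
```

```bash
python3 -m handwheel '[[0.1,-0.08,0.7,0,0,0,0],[0.1,-0.08,0.7,0,0,0,0],[0,0,1,0,0,0,0],[0,0,1,0,0,0,0],[0,0,1,0,0,0,0],[0,0,1,0,0,0,0],[0,0,1,0,0,0,0],[0,0,0.3,0,0,0,0],[0,0,0,0,0,0,0]]'
python3 - <<'E'
from h import *
s=state();H=hookR();Rc=np.array(s['tcp_rot']);pc=np.array(s['tool_pos'])
e=pc+Rc@np.array([-.0865,.0015,-.0107]);print('eye in hook',((e-ROOT)@H).round(4))
h=(cloud(shot('scene'))-ROOT)@H
m=(abs(h[...,0])<.006)&(abs(h[...,1])<.008)&(h[...,2]>.06)&(h[...,2]<.095);print('prong seen past eye',m.sum(),h[m][:,2].max() if m.any() else '')
E
```

```text
time: 27.0
tool_pos: [0.5316, -0.2651, 0.2236]
tcp_rot: [[-0.51, 0.692, 0.511], [0.488, 0.722, -0.49], [-0.708, -0.0, -0.706]]
force: [0.4, 0.0, -1.0]
opening: 0.0129
gripper_force: 59.5
eye in hook [-0.0002 -0.0011  0.0545]
prong seen past eye 16 0.07643289166249378
```

```bash
python3 -m handwheel '[[0,0,0.4,0,0,0,0],[0,0,0,0,0,0,3],[0,0,0,0,0,0,3],[0,0,0,0,0,0,3],[0,0,0,0,0,0,3],[0,0,-1,0,0,0,3],[0,0,-3,0,0,0,3],[0,0,-3.5,0,0,0,3],[0,0,-3.5,0,0,0,3],[0,0,0,0,0,0,3]]' 60
python3 -m handwheel '[[1,2.6,-1.2,-1.4,5.5,-3.4,3],[1,2.6,-1.2,-1.4,5.5,-3.4,3],[1,2.6,-1.2,-1.4,5.5,-3.4,3],[1,2.6,-1.2,-1.4,5.5,-3.4,3],[1,2.6,-1.2,-1.4,5.5,-3.4,3],[0,0,0,0,0,0,3],[0,0,0,0,0,0,3],[0,0,0,0,0,0,3]]'
python3 - <<'E'
from h import *
a=shot('scene','pics/s3.png');b=shot('top','pics/t3.png')
A=cv2.imread('pics/s3.png')[140:270,115:225];B=cv2.imread('pics/t3.png')[130:260,310:420]
cv2.imwrite('pics/f.png',np.hstack([cv2.resize(A,(400,473),interpolation=2),cv2.resize(B,(400,473),interpolation=2)]))
H=hookR()
for f in(a,b):
    h=(cloud(f)-ROOT)@H;m=(abs(h[...,0])<.03)&(abs(h[...,1])<.03)&(abs(h[...,1])>.008)&(h[...,2]>0)&(h[...,2]<.09)
    q=h[m];print(len(q),np.percentile(q[:,2],[50,90,100]).round(4))
    m=(abs(h[...,0])<.01)&(abs(h[...,1])<.008)&(h[...,2]>.04)&(h[...,2]<.095);print('prong',m.sum(),h[m][:,2].min().round(3),h[m][:,2].max().round(3))
E
```

```text
time: 28.05
tool_pos: [0.4901, -0.212, 0.2974]
tcp_rot: [[-0.512, 0.693, 0.508], [0.488, 0.721, -0.492], [-0.707, -0.004, -0.708]]
force: [-0.2, -0.0, -0.1]
opening: 0.0299
gripper_force: 0.0
time: 28.85
tool_pos: [0.5077, -0.0665, 0.3124]
tcp_rot: [[-0.866, 0.44, 0.236], [0.408, 0.897, -0.172], [-0.287, -0.052, -0.956]]
force: [-0.2, -0.8, -0.3]
opening: 0.0301
gripper_force: 0.0
137 [0.0235 0.051  0.0567]
prong 34 0.041 0.077
135 [0.0288 0.0551 0.0606]
prong 26 0.051 0.079
```

View pics/f.png

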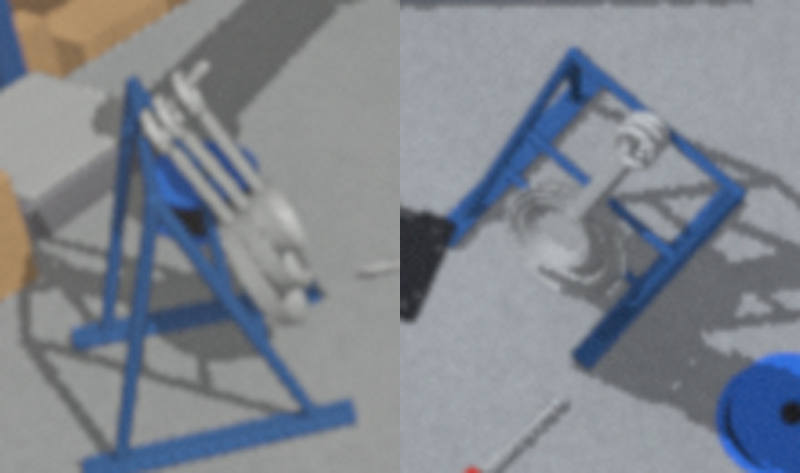

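All three pans hang nested on the prong (eyes at about (150,130), (165,110) and (185,90) left), with the tip clear past the smallest. Handing in.

```bash
python3 -c "
from workcell import job_done
print(job_done())"
```

```text
the job is handed in; nothing more can be done
None
```

The three pans hang freely on the blue stand's hook in the order large, middle, small. The prong's tip shows clear past the smallest, and the job was handed in at about 29 s.

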